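Load the part reader and set its screen

ROBOT

A 6-joint arm with a two-finger parallel gripper is mounted at the origin on a cart in front of the work surface, level with it; the furniture and walls round the work are solid. World frame = base frame: x ahead of the robot, y to its left, z up, the work surface at z = 0. Lengths are in m, angles in degrees, forces in N, time in s.
With the tool pointing down it reaches from about 0.375 to 0.9 m from the base axis. Payload 3.1 kg.
Tool frame: the origin (TCP) lies midway between the tips of the shut fingers; the grasp point (between the pads) lies 19 mm behind it (arm.hold_point_z is the distance from the TCP to the grasp point, in m); z points along the fingers, y is the line along which they close (so a half turn about z gives the same grasp; the last joint's range is limited). The gripper opens to 87 mm and grips with 3 to 60 N. Pads are 19 mm wide; open, the fingers measure 117 mm over their backs; the gripper's body (75 mm by 190 mm) begins 51 mm behind the grasp point.
Start: joints at [-81.389, 30.224, 82.088, -0, 67.689, -10.227], TCP at [0.202, -0.591, 0.199] pointing down, gripper open.
Joint ranges: [-176.69, 176.69], [-43.24, 126.21], [12.49, 139.97], [-82, 262], [0, 151.66], [-163.58, 163.58]. Speed limits (degrees/s): [159.86, 159.86, 180, 180, 180, 180].

INTERFACE

Orientations are given as [roll, pitch, yaw] about the fixed x, y, z axes, in that order (R = Rz(yaw) Ry(pitch) Rx(roll)).
In Python, from plant import arm gives the robot as it stands. The module is installed in compiled form; this text tells all that it offers.
- The arm moves only by the tool send_rows, never from a script. Its argument "deltas" is a list of rows, each a list of 4 numbers: the shift along the tool's x, y, z in mm, then the turn about the tool's z in rad. In form: [[dx, dy, dz, roll], ...]. A call has 1 to 5 rows; each row shifts and turns the commanded pose from where the row before left it, along the tool's axes as they then stand; what a row does not reach is not made up. A row lasts 1/10 s, in which the tool goes at most 50 mm and 8.59 degrees, less where a joint would pass 70% of its speed; a pose out of reach is approached as far as the arm can. A call is refused whole if a number of a shift passes 50 or a number of a turn 0.15, either way. A call with a gripper value outside its range is refused whole. "hand" is the opening in per cent of the stroke, from 0 (shut) to 100 (fully open), set as the call begins (left out, the last holds). The fingers move at their own pace and stop on an object; "force" is the grip in N (left out, the last holds). Time passes only in rows, so rows that do not move let the fingers close. It gives the time, the measured TCP pose, the force, the opening and the grip force at its end, in the units of the state.
- arm.state(): the state, without advancing time (a new reading comes with each control period).
- arm.get_image(name): name is "side" or "top" or "wrist"; returns (picture, depth): 420x560x3 uint8, red, green, blue; 420x560 float32, m along the optical axis (not along the pixel's ray), 0 where there is no reading.
- arm.calibration(name): a dict with "intrinsics" (3x3 intrinsics, pixels), "rvec" (rotation vector, rad) and "tvec" (3), from world to camera coordinates, as OpenCV has them. Camera axes: x right, y down, z forward; pixel columns grow to the right and rows downward; lengths in m; the calibration is good to about 2 mm. A picture is of the moment at which its call begins: read the wrist's pose just before it. calibration takes no time and is no camera call; for the wrist camera it gives the pose at the moment of the call.
- arm.sign_off(): hands the job in; it is judged then, once.
Trained networks look in the newest picture that a camera, given by its name, has taken for a name from the list of things; names that differ only in an ending like _2 or _b are one class to them, and where a whole thing is asked for, a point or a joint stands for the part that bears it (a point fixed in the world has none). Each returns a list of dicts, best first, with "score" (0 to 1); they miss things now and then, are a little off and sometimes report something else, mostly with a low value. They report only what shows in the picture. A call takes as long as a camera call.
- arm.trace(camera, thing): "region" (420x560 bool, what is visible of it) and "point" ([column, row] in pixels, amid what is visible of it).
- arm.spot_point(camera, thing): "point" ([column, row] in pixels: a listed point, or the origin of a listed thing).
The state is a dict: "t": time; "qpos": joint angles; "qd": joint speeds; "joint_torque": joint torques, N m; "eef_pos": TCP position; "tool_rot": TCP orientation; "contact_force": force on the tool from outside, world axes, zero at the start; "torque": the same for the moment, N m; "grip_width": opening from 0.0 (shut) to 1.0 (fully open); "gripper_force": force on a finger pad.
Only numpy, scipy, OpenCV 4.12 (cv2) and the standard library are available. Lean on these libraries where they do the work, as an engineer would, in place of code of your own. Each camera call takes 0.05 s, during which the arm holds its last target. There are 200 camera calls.

TASK

Take the dark printed block out of the blue rest and set it down, without dropping it, flat on the floor of the reader's bay, centred between the two black guide cheeks. Also raise the reader's stiff screen by its bar until, after you let go, it stays leaning 15 degrees back past upright (105 degrees up from flat), in line with the yellow gauge blade beside it. The screen springs back several degrees when released, so check and correct it; leave the other things on the bench where they are.

Things in the scene. Friction and masses are not known exactly. Their poses are not given: they have to be found in the camera images.
- reader: Part reader, fixed to the bench: grey housing (120 mm deep, 135 wide, 35 high) with the screen at its right, low aluminium deck (140 mm deep, 110 wide, 12 high) with the bay at its left. Origin on the bench under its middle; x points from its front to its back, y to its left, z up. Turned up to 0.2 rad either way.
- bay (a point): Centre of the bay floor (top of the deck, 12 mm above the bench); axes as the reader's. Open at front and back. The block belongs here with its long side along reader x, either way round.
- cheek (a point): Top middle of the left one of two fixed black guide cheeks beside the bay, each 56 mm long along reader x, 5 thick, 36 high above the deck, with 34 mm clear between them along y, centred on the bay. They rise 16 mm above the loaded block and leave no room for fingers at its sides; its ends stand 3 mm out of them at front and back, where fingers can reach. Axes as the reader's.
- block: Loose dark grey printed slide block, about 30 g: 28 mm (x) by 62 mm (y) by 20 mm high (z). Origin at the centre of its underside. The body is the full 28 x 20 mm from y = -19 to +31; from there to y = -31 a tongue 18 mm wide, 7 to 17 mm above the underside. It starts flat in the blue rest.
- rest: Blue rest, fixed, turned up to 0.4 rad. Origin on the bench under its middle, long axis x. A strip 4 mm high, 22 wide carries the block (block y along rest x); end stops (10 mm thick, 34 wide, 40 high) 3.5 mm off the block's ends leave only its 28 mm width to grip. For the bay it must be put down and taken again by its ends; the bench between rest and reader is free.
- hinge (a point): Point on the screen's hinge axis, middle of the screen's width, 45 mm above the bench; fixed, axes as the reader's, the hinge axis runs along y. A friction hinge holds the screen wherever it is left. Starts up to 0.35 rad open, can go to 2.4. Moving it takes about 6 to 10 N at the bar, and the panel is springy: let go, it comes back by more than is allowed, always by about the same amount, which must be found out.
- bar (a point): Middle of the round steel pull bar at the screen's free edge: 10 mm thick, 90 long, parallel to the hinge axis, 135 mm from it. Panel 8 mm thick, 126 wide; its edge is 42 mm from the bar's centre line. Axes turn with the screen: shut flat they equal the reader's, bar in front of the hinge; opening leans its z from vertical towards the back by the opening angle. Wanted at rest: 1.833 rad.
- screen: The screen panel with its bar, about 0.2 kg. Origin on the hinge axis, where the point hinge is; axes parallel to those of the point bar. Gripped by fingers that keep pointing down, the bar turns and can roll a few mm between them as the screen swings.
- gauge (a point): Tip of the fixed yellow gauge blade, 62 mm long, 4 thick, at the right of the hinge; it points from the hinge axis at the wanted angle, 105 degrees up from flat. Axes as the reader's.
- red_screwdriver: Red screwdriver, 195 mm long, bystander lying at the right.
- hex_key_set: Teal hex key set, 118 mm long, bystander lying at the right.
- tape: Roll of masking tape, 81 mm across, 24 mm high, bystander lying behind and left of the reader.
- white_pen: White marker pen, 134 mm long, bystander lying at the back left.
- grey_housing: Dark curved printed housing, 112 mm long, 30 mm high, bystander lying at the back right.

How it is judged (in metres and radians):
On the way:
1. the block stands on the bay floor between the cheeks, let go (x of block in the frame of bay between -0.009 and 0.009 m and y of block in the frame of bay between -0.006 and 0.006 m and z of block in the frame of bay between -0.003 and 0.004 m and angle between block's own z axis and vertical below 0.12 rad and contact force between the fingers and block below 0.05 N), for 0.2 s.
At the end, for the whole second after the job is handed in: The block rests flat on the bay floor between the cheeks (within 9 mm of the bay's centre along reader x, 6 mm along y, underside within 4 mm of the floor, upright within 0.12 rad), and the screen, let go and still, stands 105 degrees open from flat within 4 degrees (all of step 1 and linear speed of block below 0.02 m/s and angle between bar's own z axis and vertical between 1.763 and 1.903 rad and x of bar in the frame of hinge above 0 m and angular speed of screen below 0.05 rad/s and contact force between the fingers and anything else below 0.05 N); the robot touches nothing.
It fails at once if the block is dropped into the bay (it falls there faster than 0.45 m/s out of the fingers) (linear speed of block above 0.45 m/s and horizontal distance between block and bay below 0.04 m and contact force between the fingers and block below 0.02 N).
It fails at once if a bystander (screwdriver, hex key set, tape, pen, grey housing) is shoved more than 25 mm (distance of any of red_screwdriver, hex_key_set, tape, white_pen, grey_housing from where it was at the start of the episode above 0.025 m).
It also fails if it takes over 67 s, if anything falls off the work surface, if the arm or the gripper's body presses on something with over 40 N, if the wrist force passes 120 N, or if a joint passes its speed limit or range.

## Working session

There is one attempt and no reset: what is moved stays moved. The work goes in short steps, Python scripts to look and compute and a tool call to move; the robot and the scene stay as the last step left them, time stands still between calls to the robot, and variables do not carry over. Pictures are saved under pics/ and viewed, at most 10 in all, crops included, and the job is handed in when it is done.

Besides the shell and the picture viewer there is one more tool, called after ">>>" by a JSON object that holds its "fn" and its "kwargs". send_rows: Moves the arm, as the interface text tells. Its arguments: {"type":"object","properties":{"deltas":{"type":"array","items":{"type":"array","items":{"type":"number"}}},"hand":{"type":"number"},"force":{"type":"number"}},"required":["deltas"]}

```bash
mkdir -p pics; cat > h.py <<'E'
import numpy as np, cv2
from plant import arm
def cal(n):
    c=arm.calibration(n); R,_=cv2.Rodrigues(np.array(c["rvec"],float)); return np.array(c["intrinsics"]),R,np.array(c["tvec"],float).ravel()
def cloud(d,n):
    K,R,t=cal(n); v,u=np.mgrid[:420,:560]
    p=np.stack([(u-K[0,2])/K[0,0]*d,(v-K[1,2])/K[1,1]*d,d],-1)
    return (p-t)@R
def onz(px,z,n):
    K,R,t=cal(n); r=R.T@np.linalg.inv(K)@np.array([px[0],px[1],1]); c=-R.T@t
    return c+r*(z-c[2])/r[2]
def save(n,f):
    p,d=arm.get_image(n); cv2.imwrite(f,p[:,:,::-1]); return p,d
E
python3 - <<'E'
from h import *
for n in("top","side"):
    p,d=save(n,f"pics/{n}0.png"); P=cloud(d,n); np.save(n+"0.npy",P)
    K,R,t=cal(n); print(n,"cam",-R.T@t)
    for th in("block","rest","reader","screen"):
        for r in arm.trace(n,th)[:1]:
            m=r["region"]&(d>0); q=P[m]; print(th,r["score"],r["point"],q.shape, np.percentile(q,[2,50,98],axis=0).round(3).tolist())
            np.save(f"{n}_{th}.npy",m)
    for th,z in(("bay",.012),("cheek",.048),("hinge",.045),("bar",.05),("block",.004),("rest",0),("gauge",.105),("reader",0)):
        for r in arm.spot_point(n,th)[:1]: print("pt",th,round(r["score"],2),r["point"],onz(r["point"],z,n).round(4))
print(arm.state())
E
```

```text
top cam [ 0.53973395 -0.01721173  1.41151738]
block 0.53 [168.6, 253.9] (204, 3) [[0.441, 0.332, 0.003], [0.468, 0.346, 0.024], [0.497, 0.37, 0.031]]
rest 0.57 [172.5, 243.2] (157, 3) [[0.428, 0.323, -0.0], [0.503, 0.343, 0.033], [0.521, 0.368, 0.045]]
reader 0.56 [324.9, 226.3] (3827, 3) [[0.464, -0.232, 0.008], [0.553, -0.112, 0.036], [0.622, 0.005, 0.093]]
screen 0.86 [341.6, 235.7] (1313, 3) [[0.461, -0.224, 0.052], [0.535, -0.161, 0.069], [0.58, -0.107, 0.095]]
pt bay 0.66 [299.3, 225.9] [ 0.5588 -0.036   0.012 ]
pt cheek 0.79 [291.1, 223.7] [ 0.5643 -0.0114  0.048 ]
pt hinge 0.62 [348.0, 216.5] [ 0.5886 -0.1778  0.045 ]
pt bar 0.74 [340.2, 260.5] [ 0.46   -0.1562  0.05  ]
pt block 0.55 [171.2, 252.6] [0.471  0.3487 0.004 ]
pt gauge 0.64 [378.0, 214.1] [ 0.5948 -0.2547  0.105 ]
pt reader 0.96 [325.1, 226.0] [ 0.5601 -0.1142  0.    ]
side cam [0.46545761 0.9595433  0.95282539]
block 0.62 [331.6, 375.9] (540, 3) [[0.44, 0.322, 0.002], [0.468, 0.351, 0.023], [0.499, 0.365, 0.028]]
rest 0.82 [313.3, 376.4] (403, 3) [[0.424, 0.325, -0.001], [0.499, 0.352, 0.028], [0.517, 0.371, 0.043
[... 577 characters left out ...]
12 -0.1343  0.    ]
{'t': 1.3, 'qpos': array([-8.13868666e+01,  3.02243625e+01,  8.20875277e+01,  9.90306893e-04,
        6.76883164e+01, -1.02263562e+01]), 'qd': array([-0.04424848,  0.060994  , -0.03124839, -0.03226682,  0.00897045,
       -0.08722274]), 'joint_torque': array([-1.37256677e-03, -4.40018070e+01, -1.76984596e+01,  6.32780534e-02,
        5.05374384e-02, -1.84388892e-05]), 'eef_pos': array([ 0.20186394, -0.59148573,  0.19884015]), 'tool_rot': array([-1.79999959e+02, -9.38302174e-04,  1.88391137e+01]), 'contact_force': array([ 0.57396124, -0.55044253, -0.22095225]), 'torque': array([-0.01969113,  0.00840695,  0.0217307 ]), 'gripper_force': 0.0, 'grip_width': 0.9981072999379555}
```

```bash
python3 - <<'E'
import cv2,numpy as np
a=cv2.imread("pics/top0.png");b=cv2.imread("pics/side0.png")
w=np.hstack([cv2.resize(a[170:300,130:400],(800,385),interpolation=2)]);x=cv2.resize(b[130:410,220:400],(330,513))
cv2.imwrite("pics/top0c.png",w); cv2.imwrite("pics/side0c.png",cv2.resize(b[140:410,200:420],(480,590),interpolation=2))
# orientation of reader: hinge-plane stuff, rest direction
for n in("top","side"):
    P=np.load(n+"0.npy")
    for th in("rest","block"):
        m=np.load(f"{n}_{th}.npy"); q=P[m]; 
        if th=="rest":
            q=q[q[:,2]>.033]; lo=q[q[:,0]<.47];hi=q[q[:,0]>.47]; print(n,"stops",lo.mean(0),len(lo),hi.mean(0),len(hi))
        else:
            q=q[(q[:,2]>.018)&(q[:,2]<.03)]; r=cv2.minAreaRect(q[:,:2].astype(np.float32)*1000); print(n,"block",r,q.mean(0))
    m=np.load(f"{n}_screen.npy");q=P[m];q=q[abs(q[:,2]-.07)<.04]
    c=q.mean(0);print("screen",c,np.linalg.svd(q-c,full_matrices=False)[2].round(3).tolist(), cv2.minAreaRect(q[:,:2].astype(np.float32)*1000))
E
```

```text
top stops [0.43459949 0.35453903 0.04072962] 40 [0.5120489  0.33913497 0.03977705] 40
top block ((470.6411437988281, 346.857421875), (28.38053321838379, 59.86818313598633), 76.7088623046875) [0.46805428 0.34730539 0.02429465]
screen [ 0.53205784 -0.16284329  0.06999756] [[-0.336, 0.932, 0.137], [0.886, 0.362, -0.289], [-0.319, 0.025, -0.948]] ((519.36181640625, -162.76004028320312), (122.42058563232422, 123.12381744384766), 83.02420806884766)
side stops [0.43235748 0.35589904 0.03964316] 91 [0.50962354 0.34128273 0.03967999] 84
side block ((470.2291259765625, 346.4070129394531), (30.128314971923828, 61.55299758911133), 77.38497924804688) [0.46805026 0.34807325 0.02391547]
screen [ 0.52735898 -0.16102258  0.07014242] [[-0.123, -0.992, 0.007], [-0.941, 0.119, 0.318], [0.316, -0.032, 0.948]] ((517.0204467773438, -164.5325469970703), (130.71707153320312, 123.95874786376953), 82.31104278564453)
```

View pics/top0c.png

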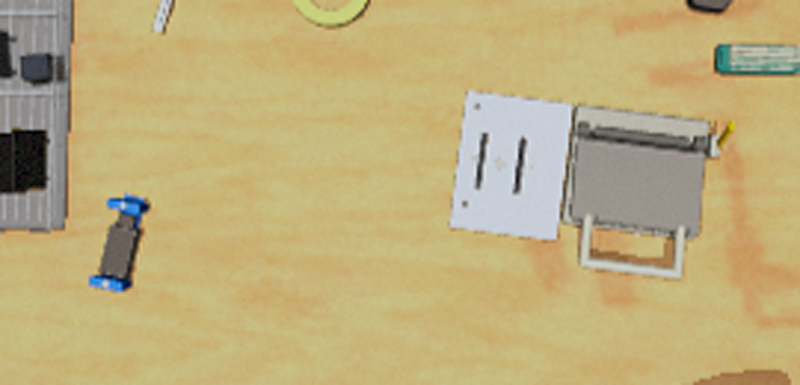

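View pics/side0c.png

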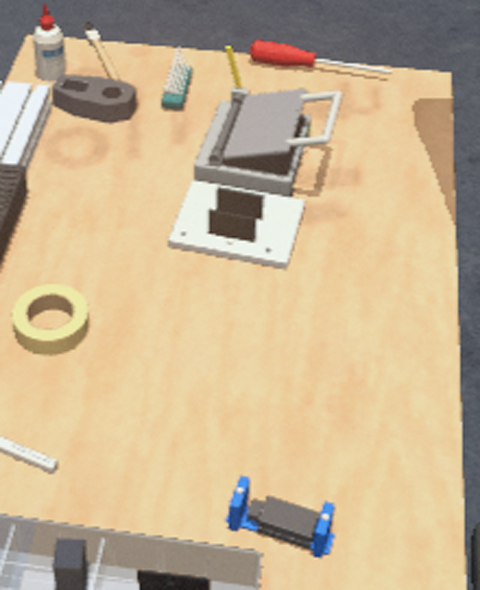

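```bash
cat >> h.py <<'E'
def plan(*wps,s=None):
    # waypoints (x,y,z,yaw_deg): rows in tool axes, from the measured pose
    if s is None: s=arm.state()
    p=np.array(s["eef_pos"]); y=s["tool_rot"][2]
    for w in wps:
        D=np.array(w[:3])-p; dy=(w[3]-y+180)%360-180
        n=max(1,int(np.ceil(max(np.linalg.norm(D)/.0495,abs(dy)/8.5))))
        rows=[]
        for i in range(n):
            a=np.radians(y+dy*i/n); d=D/n*1000
            rows.append([round(float(v),1) for v in (d[0]*np.cos(a)+d[1]*np.sin(a), d[0]*np.sin(a)-d[1]*np.cos(a), -d[2])]+[round(float(-np.radians(dy/n)),4)])
        print("to",np.round(w,4)); [print("  ",rows[k:k+5]) for k in range(0,n,5)]
        p=np.array(w[:3]);y=w[3]
E
python3 - <<'E'
from h import *
plan((.46,-.25,.21,18.84),(.471,.347,.2,-11))
E
```

```text
to [ 0.46 -0.25  0.21 18.84]
   [[39.4, -26.6, -1.2, -0.0], [39.4, -26.6, -1.2, -0.0], [39.4, -26.6, -1.2, -0.0], [39.4, -26.6, -1.2, -0.0], [39.4, -26.6, -1.2, -0.0]]
   [[39.4, -26.6, -1.2, -0.0], [39.4, -26.6, -1.2, -0.0], [39.4, -26.6, -1.2, -0.0], [39.4, -26.6, -1.2, -0.0]]
to [  0.471   0.347   0.2   -11.   ]
   [[15.6, -43.2, 0.8, 0.0401], [13.9, -43.8, 0.8, 0.0401], [12.1, -44.3, 0.8, 0.0401], [10.3, -44.8, 0.8, 0.0401], [8.5, -45.1, 0.8, 0.0401]]
   [[6.7, -45.4, 0.8, 0.0401], [4.9, -45.7, 0.8, 0.0401], [3.1, -45.8, 0.8, 0.0401], [1.2, -45.9, 0.8, 0.0401], [-0.6, -45.9, 0.8, 0.0401]]
   [[-2.5, -45.9, 0.8, 0.0401], [-4.3, -45.7, 0.8, 0.0401], [-6.1, -45.5, 0.8, 0.0401]]
```

>>> {"fn": "send_rows", "kwargs": {"deltas": [[39.4, -26.6, -1.2, 0], [39.4, -26.6, -1.2, 0], [39.4, -26.6, -1.2, 0], [39.4, -26.6, -1.2, 0], [39.4, -26.6, -1.2, 0]], "hand": 70}}

```text
t: 1.8
eef_pos: [0.3462, -0.4006, 0.2051]
tool_rot: [180.0, -0.0, 18.8]
contact_force: [-0.1, 0.4, -0.4]
grip_width: 0.715
gripper_force: 0.0
```

>>> {"fn": "send_rows", "kwargs": {"deltas": [[39.4, -26.6, -1.2, 0], [39.4, -26.6, -1.2, 0], [39.4, -26.6, -1.2, 0], [39.4, -26.6, -1.2, 0]]}}

```text
t: 2.2
eef_pos: [0.4612, -0.2489, 0.21]
tool_rot: [180.0, -0.0, 18.8]
contact_force: [0.8, 0.1, -0.1]
grip_width: 0.699
gripper_force: 0.0
```

>>> {"fn": "send_rows", "kwargs": {"deltas": [[15.6, -43.2, 0.8, 0.04], [13.9, -43.8, 0.8, 0.04], [12.1, -44.3, 0.8, 0.04], [10.3, -44.8, 0.8, 0.04], [8.5, -45.1, 0.8, 0.04]]}}

```text
t: 2.7
eef_pos: [0.4642, -0.019, 0.2059]
tool_rot: [180.0, -0.0, 7.3]
contact_force: [1.3, 0.6, 0.2]
grip_width: 0.702
gripper_force: 0.0
```

>>> {"fn": "send_rows", "kwargs": {"deltas": [[6.7, -45.4, 0.8, 0.04], [4.9, -45.7, 0.8, 0.04], [3.1, -45.8, 0.8, 0.04], [1.2, -45.9, 0.8, 0.04], [-0.6, -45.9, 0.8, 0.04]]}}

```text
t: 3.2
eef_pos: [0.4683, 0.2107, 0.2019]
tool_rot: [-180.0, -0.0, -4.2]
contact_force: [0.9, -0.3, -0.7]
grip_width: 0.698
gripper_force: 0.0
```

>>> {"fn": "send_rows", "kwargs": {"deltas": [[-2.5, -45.9, 0.8, 0.04], [-4.3, -45.7, 0.8, 0.04], [-6.1, -45.5, 0.8, 0.04], [0, 0, 0, 0]]}}

```text
t: 3.6
eef_pos: [0.4708, 0.352, 0.1993]
tool_rot: [-179.8, -0.1, -10.7]
contact_force: [-0.3, -0.5, -0.2]
grip_width: 0.699
gripper_force: 0.0
```

```bash
cat > look.py <<'E'
import sys
from h import *
def edges(f):
    p,d=save("wrist",f); P=cloud(d,"wrist"); return p,d,P
def rect(q,lab):
    if len(q)<20: print(lab,"few",len(q)); return
    r=cv2.minAreaRect(q[:,:2].astype(np.float32)*1000); print(lab,len(q),np.round(r[0],1),np.round(r[1],1),round(r[2],1),"z",q[:,2].mean().round(4))
E
python3 - <<'E'
from look import *
s=arm.state(); print(s["eef_pos"],s["tool_rot"],s["t"],s["qpos"])
p,d,P=edges("pics/w1.png"); np.save("w1.npy",P)
for th in("block","rest"):
    for r in arm.trace("wrist",th)[:1]:
        m=cv2.erode(r["region"].astype(np.uint8),np.ones((3,3)))>0; q=P[m&(d>0)]; print(th,r["score"],r["point"])
        if th=="block": rect(q[(q[:,2]>.02)&(q[:,2]<.029)],"block")
        else:
            q=q[q[:,2]>.035]; rect(q[q[:,0]<.472],"lo");rect(q[q[:,0]>.472],"hi")
for r in arm.spot_point("wrist","block")[:1]: print(r,onz(r["point"],.004,"wrist"))
E
```

```text
[0.47076349 0.35198868 0.19934602] [-1.79795710e+02 -8.84663223e-02 -1.06558584e+01] 3.6 [2.58367200e+01 2.72152376e+01 8.77195202e+01 1.23290883e-01
 6.48726768e+01 1.26440255e+02]
block 0.72 [290.7, 186.6]
block 1417 [472.6 342.6] [26.4 60.1] 77.9 z 0.0235
rest 0.71 [291.9, 152.3]
lo 320 [434.8 349.8] [31.3  9.8] 79.4 z 0.0391
hi 375 [512.2 335.5] [31.5 10.2] 79.6 z 0.0392
{'point': [289.6, 179.8], 'score': 0.77} [0.47599953 0.33824386 0.004     ]
```

View pics/w1.png

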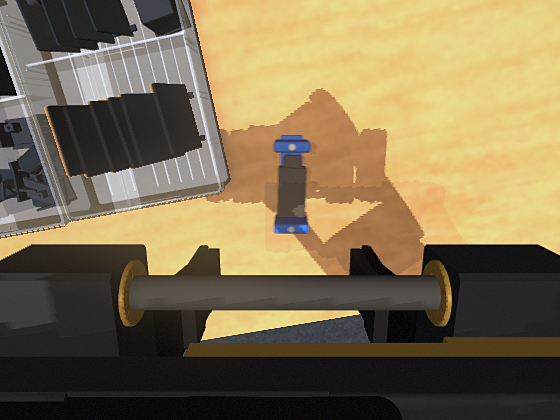

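```bash
python3 - <<'E'
from look import *
s=arm.state(); print(s["eef_pos"],s["tool_rot"],s["t"])
p,d,P=edges("pics/w2.png")
for th in("block","rest"):
    for r in arm.trace("wrist",th)[:1]:
        m=cv2.erode(r["region"].astype(np.uint8),np.ones((3,3)))>0; q=P[m&(d>0)]
        if th=="block": rect(q[(q[:,2]>.02)&(q[:,2]<.029)],"block")
        else:
            q=q[q[:,2]>.035]; rect(q[q[:,0]<.472],"lo");rect(q[q[:,0]>.472],"hi")
plan((.4715,.347,.06,-11),(.4715,.347,.004,-11))
E
```

```text
[0.47041272 0.3455329  0.19905328] [ 1.79940923e+02  3.72078239e-02 -1.09683699e+01] 3.8
block 1425 [473.2 345.5] [25.8 59.4] 78.4 z 0.0238
lo 292 [436.2 353.2] [30.3  9.5] 79.1 z 0.0396
hi 345 [513.2 338.6] [31.3  9.3] 78.9 z 0.0399
to [  0.4715   0.347    0.06   -11.    ]
   [[0.1, -0.7, 46.5, -0.0004], [0.1, -0.7, 46.5, -0.0004], [0.1, -0.7, 46.5, -0.0004]]
to [ 4.715e-01  3.470e-01  4.000e-03 -1.100e+01]
   [[0.0, -0.0, 28.0, -0.0], [0.0, -0.0, 28.0, -0.0]]
```

>>> {"fn": "send_rows", "kwargs": {"deltas": [[2, -1, 46, 0], [0, 0, 46, 0], [0, 0, 46, 0], [0, 0, 30, 0], [0, 0, 25, 0]], "force": 12}}

```text
t: 4.45
eef_pos: [0.4725, 0.3455, 0.0043]
tool_rot: [179.9, 0.1, -11.1]
contact_force: [0.3, 0.0, -0.6]
grip_width: 0.7
gripper_force: 0.0
```

>>> {"fn": "send_rows", "kwargs": {"deltas": [[0, 0, 0, 0], [0, 0, 0, 0], [0, 0, 0, 0], [0, 0, 0, 0], [0, 0, 0, 0]], "hand": 0}}

```text
t: 4.95
eef_pos: [0.4738, 0.3475, 0.0078]
tool_rot: [-179.9, -0.1, -11.0]
contact_force: [0.6, -0.2, -0.3]
grip_width: 0.327
gripper_force: 0.0
```

>>> {"fn": "send_rows", "kwargs": {"deltas": [[0, 0, 0, 0], [0, 0, 0, 0], [0, 0, -30, 0], [0, 0, -35, 0], [0, 0, 0, 0]]}}

```text
t: 5.45
eef_pos: [0.4762, 0.3489, 0.0755]
tool_rot: [-179.7, -0.4, -10.9]
contact_force: [-0.2, -0.2, 0.5]
grip_width: 0.011
gripper_force: 0.0
```

```bash
python3 - <<'E'
from look import *
s=arm.state(); print(s["eef_pos"],s["grip_width"],s["gripper_force"])
plan((.5,.16,.05,-7.4),(.5,.16,.012,-7.4))
E
```

```text
[0.47615322 0.34886124 0.07552902] 0.010623738515026359 0.0
to [ 0.5   0.16  0.05 -7.4 ]
   [[14.8, 45.2, 6.4, -0.0154], [14.1, 45.4, 6.4, -0.0154], [13.4, 45.7, 6.4, -0.0154], [12.7, 45.9, 6.4, -0.0154]]
to [ 0.5    0.16   0.012 -7.4  ]
   [[0.0, -0.0, 38.0, -0.0]]
```

```bash
python3 - <<'E'
from look import *
p,d,P=edges("pics/w3.png")
q=P[(d>0)&(P[...,2]<.06)&(P[...,2]>.003)&(abs(P[...,0]-.474)<.06)&(abs(P[...,1]-.346)<.05)]
for r in arm.trace("wrist","block")[:2]: m=r["region"]&(d>0); rect(P[m],r["score"])
for n in ("top","side"):
    pp,dd=arm.get_image(n)
    for r in arm.trace(n,"block")[:1]: rect(cloud(dd,n)[r["region"]&(dd>0)],n)
cv2.imwrite("pics/s3.png",cv2.resize(pp[280:420,220:420,::-1],(800,560)))
E
```

```text
0.67 2505 [480.  343.2] [31.3 44.5] 78.8 z 0.0209
side 425 [475.4 384.7] [102.6  63.1] 81.7 z 0.0225
```

View pics/s3.png

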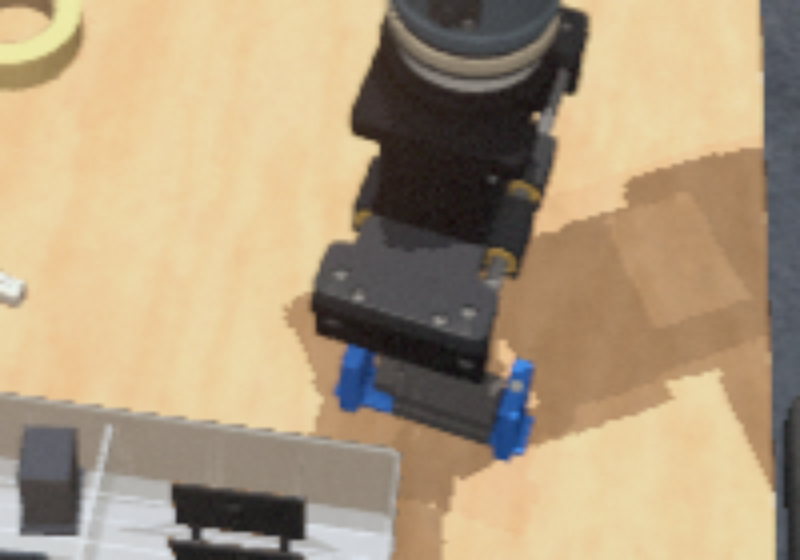

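>>> {"fn": "send_rows", "kwargs": {"deltas": [[0, 0, 0, 0], [0, 0, 0, 0], [0, 0, 0, 0], [0, 0, 0, 0]], "hand": 60, "force": 30}}

```text
t: 6.15
eef_pos: [0.4728, 0.3471, 0.071]
tool_rot: [180.0, 0.0, -11.0]
contact_force: [-0.4, -0.5, 0.5]
grip_width: 0.285
gripper_force: 0.0
```

```bash
python3 - <<'E'
from look import *
s=arm.state(); print(s["eef_pos"],s["tool_rot"],s["grip_width"],s["t"])
p,d,P=edges("pics/w4.png")
for r in arm.trace("wrist","block")[:1]: m=r["region"]&(d>0); q=P[m]; rect(q[(q[:,2]>.018)&(q[:,2]<.029)],"block")
E
```

```text
[0.47284569 0.34708744 0.07103944] [ 1.79990026e+02  1.56395928e-02 -1.09575721e+01] 0.2849046173055866 6.15
block 3546 [471.8 345.9] [27.6 64.4] 78.5 z 0.0236
```

>>> {"fn": "send_rows", "kwargs": {"deltas": [[0, 0, 0, 0], [0, 0, 0, 0], [0, 0, 0, 0], [0, 0, 0, 0], [0, 0, 0, 0]]}}

```text
t: 6.75
eef_pos: [0.4729, 0.3471, 0.0713]
tool_rot: [-180.0, -0.0, -11.0]
contact_force: [0.5, -0.6, -0.2]
grip_width: 0.597
gripper_force: 0.0
```

>>> {"fn": "send_rows", "kwargs": {"deltas": [[0, 0, 35, 0], [0, 0, 20, 0], [0, 0, 13.5, 0], [0, 0, 0, 0], [0, 0, 0, 0]]}}

```text
t: 7.25
eef_pos: [0.4732, 0.3473, 0.0029]
tool_rot: [-180.0, -0.0, -11.0]
contact_force: [-0.5, -0.6, 0.3]
grip_width: 0.601
gripper_force: 0.0
```

>>> {"fn": "send_rows", "kwargs": {"deltas": [[0, 0, 0, 0], [0, 0, 0, 0], [0, 0, 0, 0], [0, 0, 0, 0], [0, 0, 0, 0]], "hand": 0}}

```text
t: 7.75
eef_pos: [0.473, 0.3472, 0.0031]
tool_rot: [-180.0, -0.0, -11.0]
contact_force: [1.0, -0.2, -0.1]
grip_width: 0.234
gripper_force: 0.0
```

>>> {"fn": "send_rows", "kwargs": {"deltas": [[0, 0, 0, 0], [0, 0, 0, 0], [0, 0, 0, 0]]}}

```text
t: 8.05
eef_pos: [0.4729, 0.3471, 0.0027]
tool_rot: [180.0, 0.0, -11.0]
contact_force: [-0.2, -0.0, -0.2]
grip_width: 0.02
gripper_force: 0.0
```

```bash
python3 - <<'E'
from look import *
p,d=arm.get_image("side"); a=cv2.resize(p[280:420,220:420,::-1],(800,560))
p2,d2,P=edges("pics/w5.png")
b=cv2.resize(p2[100:420,80:480,::-1],(500,400))
cv2.imwrite("pics/c5.png",np.hstack([cv2.resize(a,(400,400)),b[:,50:450]]))
for r in arm.trace("wrist","block")[:1]: m=r["region"]&(d2>0); q=P[m]; rect(q[(q[:,2]>.005)&(q[:,2]<.1)],"block")
s=arm.state(); print(s["eef_pos"],s["gripper_force"],s["grip_width"])
E
```

```text
block 2314 [474.4 341.5] [60.3 27.8] 4.6 z 0.0218
[0.47286755 0.34710274 0.00269684] 0.0 0.0024561014393429267
```

View pics/c5.png

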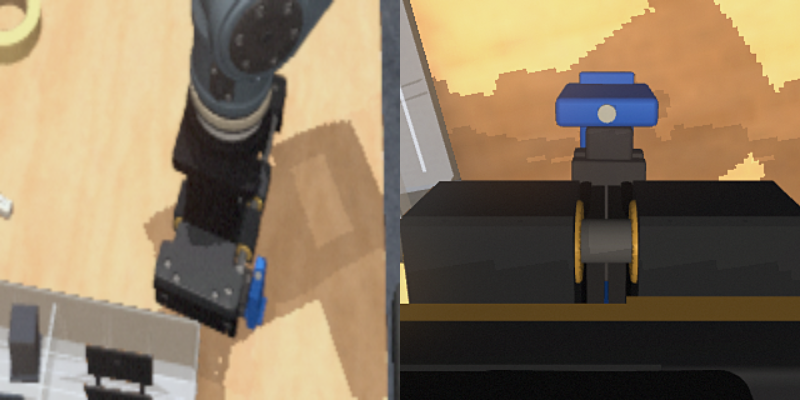

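```bash
python3 - <<'E'
from look import *
P=np.load("w1.npy"); s=np.array([.4705,.3475,.199])
a=np.radians(-10.8); X=np.array([np.cos(a),np.sin(a),0]);Y=np.array([np.sin(a),-np.cos(a),0])
for u in (200,212,358,370,285):
  for v in (250,265,300,318,332):
    q=P[v,u]-s; print((u,v),np.round([q@X*1000,q@Y*1000,-q[2]*1000]).tolist(),end=" ")
  print()
# now: what is in front
p,d=arm.get_image("wrist");P=cloud(d,"wrist");s=arm.state()["eef_pos"]
for v in range(210,340,10):
  print(v,[np.round([(P[v,u]-s)@X*1000,(P[v,u]-s)@Y*1000,P[v,u,2]*1000]).tolist() for u in (268,280,284,288,292,302)])
print(arm.calibration("wrist"), -cal("wrist")[1].T@cal("wrist")[2]-s)
E
```

```text
(200, 250) [12.0, -38.0, -32.0] (200, 265) [10.0, -36.0, -43.0] (200, 300) [29.0, -20.0, -111.0] (200, 318) [-1.0, -31.0, -67.0] (200, 332) [-6.0, -31.0, -67.0] 
(212, 250) [10.0, -34.0, -26.0] (212, 265) [9.0, -31.0, -42.0] (212, 300) [29.0, -17.0, -111.0] (212, 318) [-156.0, -85.0, 200.0] (212, 332) [-174.0, -86.0, 199.0] 
(358, 250) [10.0, 33.0, -25.0] (358, 265) [9.0, 30.0, -42.0] (358, 300) [29.0, 15.0, -111.0] (358, 318) [-627.0, 265.0, 1010.0] (358, 332) [-683.0, 268.0, 1010.0] 
(370, 250) [12.0, 37.0, -31.0] (370, 265) [10.0, 34.0, -44.0] (370, 300) [30.0, 18.0, -111.0] (370, 318) [-0.0, 29.0, -68.0] (370, 332) [-6.0, 30.0, -68.0] 
(285, 250) [-72.0, -0.0, 199.0] (285, 265) [-90.0, -0.0, 200.0] (285, 300) [30.0, -1.0, -112.0] (285, 318) [-156.0, -0.0, 200.0] (285, 332) [-684.0, 2.0, 1010.0] 
210 [[27.0, -7.0, 19.0], [27.0, -2.0, 20.0], [27.0, 0.0, 20.0], [27.0, 2.0, 21.0], [27.0, 4.0, 21.0], [27.0, 9.0, 21.0]]
220 [[22.0, -7.0, 19.0], [22.0, -2.0, 20.0], [23.0, 0.0, 22.0], [23.0, 2.0, 21.0], [23.0, 4.0, 21.0], [23.0, 9.0, 22.0]]
230 [[19.0, -7.0, 25.0], [19.0, -2.0, 24.0], [1
[... 922 characters left out ...]
0, 4.0, 113.0]]
310 [[26.0, -3.0, 111.0], [26.0, -0.0, 112.0], [26.0, 0.0, 112.0], [26.0, 1.0, 112.0], [27.0, 2.0, 113.0], [26.0, 5.0, 112.0]]
320 [[10.0, -4.0, 89.0], [3.0, -1.0, 76.0], [-27.0, 0.0, 25.0], [2.0, 2.0, 74.0], [2.0, 3.0, 76.0], [23.0, 5.0, 111.0]]
330 [[6.0, -5.0, 88.0], [-2.0, -1.0, 75.0], [-33.0, 0.0, 24.0], [-1.0, 2.0, 76.0], [-2.0, 3.0, 75.0], [10.0, 5.0, 95.0]]
{'intrinsics': array([[369.73630312,   0.        , 284.57612438],
       [  0.        , 369.73630312, 213.38619244],
       [  0.        ,   0.        ,   1.        ]]), 'rvec': array([-1.88823071,  2.28849257,  0.2893333 ]), 'tvec': array([0.43002022, 0.4055447 , 0.29922972])} [ 0.06760343 -0.01352492  0.18566061]
```

```bash
python3 - <<'E'
from look import *
print(arm.hold_point_z,[x for x in dir(arm) if x[0]!="_"])
P=np.load("w1.npy"); s=np.array([.4705,.3475,.199])
m=np.zeros(P.shape[:2],bool); m[200:345,150:420]=1
a=np.radians(-10.8); X=np.array([np.cos(a),np.sin(a),0]);Y=np.array([np.sin(a),-np.cos(a),0])
q=P-s; k=m&(np.hypot(q@X,q@Y)<.06)&(q[...,2]<.1)
z=-q[...,2][k]*1000; print(np.sort(z)[-15:].round(1)); 
for i in np.argsort(z)[-6:]: print(np.argwhere(k)[i], (q[k][i]@X*1000).round(1),(q[k][i]@Y*1000).round(1),z[i].round(1))
E
```

```text
0.0187 ['Unreachable', 'calibration', 'get_image', 'hold_point_z', 'sign_off', 'spot_point', 'state', 'trace']
[201.4 201.4 201.5 201.5 201.5 201.6 201.6 201.6 201.6 201.7 201.7 201.7
 201.7 201.8 201.8]
[213 266] -30.7 -21.0 201.7
[219 266] -37.4 -21.1 201.7
[218 258] -36.3 -29.8 201.7
[214 247] -31.9 -41.6 201.7
[204 270] -20.7 -16.6 201.8
[218 252] -36.4 -36.3 201.8
```

```bash
python3 - <<'E'
from look import *
P=np.load("w1.npy"); s=np.array([.4705,.3475,.199])
a=np.radians(-10.8); X=np.array([np.cos(a),np.sin(a),0]);Y=np.array([np.sin(a),-np.cos(a),0])
q=P-s; z=-q[...,2]*1000
for u in (195,200,205,210,214,217): print(u,[(v,round(float(z[v,u]))) for v in range(236,262,2)])
E
```

```text
195 [(236, 199), (238, 200), (240, 199), (242, 200), (244, 200), (246, 200), (248, 201), (250, 200), (252, -32), (254, -34), (256, -37), (258, -40), (260, -42)]
200 [(236, 200), (238, 200), (240, 200), (242, 198), (244, 201), (246, -25), (248, -28), (250, -32), (252, -34), (254, -35), (256, -38), (258, -41), (260, -42)]
205 [(236, 199), (238, 200), (240, 200), (242, 201), (244, 200), (246, -25), (248, -28), (250, -31), (252, -31), (254, -32), (256, -33), (258, -36), (260, -39)]
210 [(236, 199), (238, 200), (240, 200), (242, 200), (244, 200), (246, 200), (248, -23), (250, -26), (252, -29), (254, -31), (256, -33), (258, -37), (260, -38)]
214 [(236, 199), (238, 199), (240, 200), (242, 201), (244, 201), (246, 198), (248, -25), (250, -26), (252, -28), (254, -31), (256, -34), (258, -35), (260, -36)]
217 [(236, 199), (238, -186), (240, 199), (242, 199), (244, 200), (246, 200), (248, -23), (250, -27), (252, -28), (254, -29), (256, -29), (258, -29), (260, -28)]
```

>>> {"fn": "send_rows", "kwargs": {"deltas": [[0, 0, 0, 0], [0, 0, 0, 0], [0, 0, 0, 0], [0, 0, 0, 0], [0, 0, 0, 0]], "hand": 60}}

```text
t: 8.75
eef_pos: [0.4729, 0.3471, 0.0028]
tool_rot: [-180.0, -0.0, -11.0]
contact_force: [-0.0, 0.5, 0.1]
grip_width: 0.375
gripper_force: 0.0
```

>>> {"fn": "send_rows", "kwargs": {"deltas": [[0, 0, 0, 0], [0, 0, 0, 0], [0, 0, 0, 0], [0, 0, 4, 0], [0, 0, 3, 0]]}}

```text
t: 9.25
eef_pos: [0.4729, 0.3471, -0.0045]
tool_rot: [180.0, 0.0, -11.0]
contact_force: [-0.5, -0.3, -0.1]
grip_width: 0.596
gripper_force: 0.0
```

>>> {"fn": "send_rows", "kwargs": {"deltas": [[0, 0, 3, 0], [0, 0, 3, 0], [0, 0, 0, 0]]}}

```text
t: 9.55
eef_pos: [0.4725, 0.3469, -0.0109]
tool_rot: [180.0, 0.1, -11.0]
contact_force: [-0.3, 0.0, -0.4]
grip_width: 0.601
gripper_force: 0.0
```

>>> {"fn": "send_rows", "kwargs": {"deltas": [[0, 0, 4, 0], [0, 0, 4, 0], [0, 0, 0, 0]]}}

```text
t: 9.85
eef_pos: [0.4725, 0.3469, -0.0189]
tool_rot: [180.0, 0.1, -11.0]
contact_force: [-0.3, 0.4, 0.0]
grip_width: 0.601
gripper_force: 0.0
```

>>> {"fn": "send_rows", "kwargs": {"deltas": [[0, 0, 0, 0], [0, 0, 0, 0], [0, 0, 0, 0], [0, 0, 0, 0], [0, 0, 0, 0]], "hand": 0}}

```text
t: 10.35
eef_pos: [0.473, 0.3471, -0.0181]
tool_rot: [-180.0, -0.0, -11.0]
contact_force: [-0.3, 0.5, 1.0]
grip_width: 0.322
gripper_force: 30.0
```

>>> {"fn": "send_rows", "kwargs": {"deltas": [[0, 0, 0, 0], [0, 0, 0, 0], [0, 0, 0, 0]]}}

```text
t: 10.65
eef_pos: [0.473, 0.3471, -0.0181]
tool_rot: [-180.0, -0.0, -11.0]
contact_force: [-0.3, 0.1, 2.0]
grip_width: 0.324
gripper_force: 30.0
```

>>> {"fn": "send_rows", "kwargs": {"deltas": [[0, 0, -15, 0], [0, 0, -30, 0], [0, 0, -25, 0], [0, 0, 0, 0]]}}

```text
t: 11.05
eef_pos: [0.4756, 0.3486, 0.0559]
tool_rot: [-179.7, -0.4, -10.9]
contact_force: [0.4, -0.1, -0.3]
grip_width: 0.321
gripper_force: 30.0
```

```bash
python3 - <<'E'
from look import *
s=arm.state(); print(s["eef_pos"],s["grip_width"],s["gripper_force"])
plan((.5,.16,.04,-7.4),(.5,.16,-.021,-7.4))
E
```

```text
[0.47560826 0.3485914  0.05593369] 0.32116432966918596 29.998244047164917
to [ 0.5   0.16  0.04 -7.4 ]
   [[14.9, 45.1, 4.0, -0.0155], [14.2, 45.4, 4.0, -0.0155], [13.5, 45.6, 4.0, -0.0155], [12.8, 45.8, 4.0, -0.0155]]
to [ 0.5    0.16  -0.021 -7.4  ]
   [[0.0, -0.0, 30.5, -0.0], [0.0, -0.0, 30.5, -0.0]]
```

>>> {"fn": "send_rows", "kwargs": {"deltas": [[15, 45, 0, -0.0155], [14, 45.4, 0, -0.0155], [13.5, 45.6, 0, -0.0155], [13, 45.8, 0, -0.0155], [0, 0, 10, 0]]}}

```text
t: 11.55
eef_pos: [0.4991, 0.1537, 0.0423]
tool_rot: [180.0, -0.1, -7.8]
contact_force: [-0.5, 0.8, -0.9]
grip_width: 0.321
gripper_force: 30.0
```

>>> {"fn": "send_rows", "kwargs": {"deltas": [[0, 0, 25, 0], [0, 0, 20, 0], [0, 0, 8, 0], [0, 0, 0, 0], [0, 0, 0, 0]]}}

```text
t: 12.05
eef_pos: [0.4973, 0.1591, -0.0111]
tool_rot: [-180.0, -0.0, -7.4]
contact_force: [-0.1, -0.2, -0.1]
grip_width: 0.321
gripper_force: 30.0
```

>>> {"fn": "send_rows", "kwargs": {"deltas": [[0, 0, 4, 0], [0, 0, 4, 0], [0, 0, 2.8, 0], [0, 0, 0, 0], [0, 0, 0, 0]]}}

```text
t: 12.55
eef_pos: [0.4972, 0.1586, -0.022]
tool_rot: [180.0, -0.0, -7.4]
contact_force: [-0.7, -0.8, -0.2]
grip_width: 0.321
gripper_force: 30.0
```

>>> {"fn": "send_rows", "kwargs": {"deltas": [[0, 0, 0, 0], [0, 0, 0, 0], [0, 0, 0, 0], [0, 0, 0, 0], [0, 0, 0, 0]], "hand": 100}}

```text
t: 13.05
eef_pos: [0.4972, 0.1586, -0.022]
tool_rot: [-180.0, -0.0, -7.4]
contact_force: [-0.4, 0.2, 0.1]
grip_width: 0.688
gripper_force: 0.0
```

>>> {"fn": "send_rows", "kwargs": {"deltas": [[0, 0, -20, 0], [0, 0, -30, 0], [0, 0, -40, 0], [0, 0, -30, 0], [0, 0, 0, 0]]}}

```text
t: 13.55
eef_pos: [0.5004, 0.159, 0.1019]
tool_rot: [-179.9, -0.5, -7.4]
contact_force: [0.4, -0.3, 0.0]
grip_width: 0.995
gripper_force: 0.0
```

```bash
python3 - <<'E'
from look import *
s=arm.state(); print(s["eef_pos"],s["tool_rot"])
plan((*s["eef_pos"],82.6))
E
```

```text
[0.50041314 0.15898413 0.10190467] [-179.88181014   -0.51371948   -7.39266631]
to [ 0.5004  0.159   0.1019 82.6   ]
   [[0.0, -0.0, -0.0, -0.1428], [0.0, 0.0, -0.0, -0.1428], [0.0, 0.0, -0.0, -0.1428], [0.0, 0.0, -0.0, -0.1428], [0.0, 0.0, -0.0, -0.1428]]
   [[0.0, 0.0, -0.0, -0.1428], [0.0, 0.0, -0.0, -0.1428], [0.0, 0.0, -0.0, -0.1428], [0.0, 0.0, -0.0, -0.1428], [0.0, 0.0, -0.0, -0.1428]]
   [[0.0, 0.0, -0.0, -0.1428]]
```

>>> {"fn": "send_rows", "kwargs": {"deltas": [[0, 0, -5, -0.143], [0, 0, -5, -0.143], [0, 0, -5, -0.143], [0, 0, -5, -0.143], [0, 0, -5, -0.143]]}}

```text
t: 14.05
eef_pos: [0.4964, 0.1585, 0.1221]
tool_rot: [-179.9, 0.1, 33.9]
contact_force: [0.4, 1.2, -0.1]
grip_width: 1.003
gripper_force: 0.0
```

>>> {"fn": "send_rows", "kwargs": {"deltas": [[0, 0, 0, -0.143], [0, 0, 0, -0.143], [0, 0, 0, -0.143], [0, 0, 0, -0.143], [0, 0, 0, -0.143]]}}

```text
t: 14.55
eef_pos: [0.4964, 0.1585, 0.1219]
tool_rot: [-179.9, 0.0, 74.9]
contact_force: [0.5, -0.3, -0.0]
grip_width: 0.996
gripper_force: 0.0
```

>>> {"fn": "send_rows", "kwargs": {"deltas": [[0, 0, 0, -0.141], [0, 0, 0, 0], [0, 0, 0, 0], [0, 0, 0, 0]]}}

```text
t: 14.95
eef_pos: [0.497, 0.1585, 0.1226]
tool_rot: [-180.0, 0.0, 82.5]
contact_force: [-0.0, -0.6, 0.0]
grip_width: 0.998
gripper_force: 0.0
```

```bash
python3 - <<'E'
from look import *
s=arm.state(); print(s["eef_pos"],s["tool_rot"],s["grip_width"],s["t"])
p,d,P=edges("pics/w6.png")
for r in arm.trace("wrist","block")[:2]: m=r["region"]&(d>0); q=P[m]; rect(q[(q[:,2]>.003)&(q[:,2]<.03)],r["score"]); rect(q[(q[:,2]>.0185)&(q[:,2]<.03)],"top only")
s0=s
p,d=arm.get_image("top");P=cloud(d,"top")
for r in arm.trace("top","block")[:1]: m=r["region"]&(d>0); q=P[m]; rect(q[(q[:,2]>.003)&(q[:,2]<.03)],r["score"])
K,R,t=cal("wrist"); 
E
```

```text
[0.49695434 0.1585488  0.12255476] [-1.79957465e+02  8.02769262e-03  8.24927211e+01] 0.9982330067355191 14.95
0.7 2659 [497.  158.1] [28.4 61.7] 83.0 z 0.0189
top only 2126 [495.5 158.2] [28.4 58.7] 82.1 z 0.0202
0.54 1674 [ 545.3 -112.4] [259.  155.2] 78.3 z 0.0134
```

View pics/w6.png

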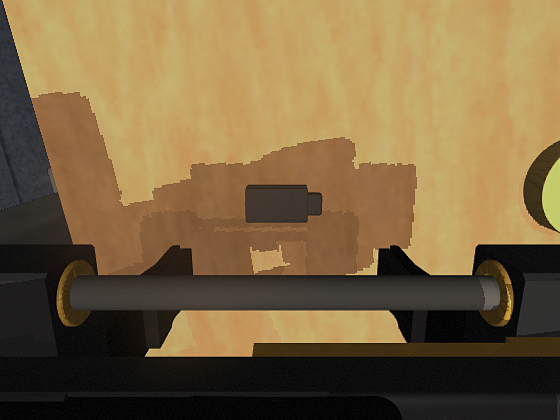

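>>> {"fn": "send_rows", "kwargs": {"deltas": [[0, 0, 40, 0], [0, 0, 40, 0], [0, 0, 30, 0], [0, 0, 20, 0], [0, 0, 8, 0]]}}

```text
t: 15.65
eef_pos: [0.496, 0.1584, -0.017]
tool_rot: [-179.8, 0.0, 82.6]
contact_force: [0.8, 0.1, -0.6]
grip_width: 0.999
gripper_force: 0.0
```

>>> {"fn": "send_rows", "kwargs": {"deltas": [[0, 0, 4, 0], [0, 0, 0, 0], [0, 0, 0, 0]]}}

```text
t: 15.95
eef_pos: [0.4981, 0.1587, -0.0181]
tool_rot: [179.9, -0.0, 82.6]
contact_force: [-0.2, 0.3, -0.1]
grip_width: 1.001
gripper_force: 0.0
```

>>> {"fn": "send_rows", "kwargs": {"deltas": [[0, 0, 0, 0], [0, 0, 0, 0], [0, 0, 0, 0], [0, 0, 0, 0], [0, 0, 0, 0]], "hand": 0, "force": 20}}

```text
t: 16.45
eef_pos: [0.4972, 0.1586, -0.0188]
tool_rot: [180.0, -0.0, 82.6]
contact_force: [0.1, 0.4, 1.8]
grip_width: 0.711
gripper_force: 20.0
```

>>> {"fn": "send_rows", "kwargs": {"deltas": [[0, 0, -15, 0], [0, 0, -35, 0], [0, 0, -45, 0], [0, 0, -45, 0], [0, 0, -10, 0]]}}

```text
t: 16.95
eef_pos: [0.5004, 0.159, 0.1355]
tool_rot: [179.5, -0.1, 82.6]
contact_force: [-0.0, -0.2, -0.1]
grip_width: 0.71
gripper_force: 20.0
```

```bash
python3 - <<'E'
from look import *
plan((.557,-.1,.131,82.6))
for n in("top","side"):
    P=np.load(n+"0.npy"); q=P.reshape(-1,3)
    k=q[(abs(q[:,0]-.557)<.11)&(abs(q[:,1]+.035)<.075)]
    m=(np.abs(P[...,2]-.012)<.005)&(abs(P[...,0]-.557)<.11)&(abs(P[...,1]+.035)<.08)
    m=cv2.morphologyEx(m.astype(np.uint8),cv2.MORPH_OPEN,np.ones((3,3)))>0
    rect(P[m],n+" deck")
    for lo,hi in((-.035,0.03),(-.085,-.035)):
        c=k[(k[:,2]>.04)&(k[:,2]<.056)&(k[:,1]>lo)&(k[:,1]<hi)&(abs(k[:,0]-.557)<.04)]; rect(c,"cheek")
E
```

```text
to [ 0.557 -0.1    0.131 82.6  ]
   [[-41.6, 14.9, 0.8, 0.0001], [-41.6, 14.9, 0.8, 0.0001], [-41.6, 14.9, 0.8, 0.0001], [-41.6, 14.9, 0.8, 0.0001], [-41.6, 14.9, 0.8, 0.0001]]
   [[-41.6, 14.9, 0.8, 0.0001]]
top deck 1189 [559.9 -44.4] [109.7 139.8] 84.5 z 0.0127
cheek 30 [563.2 -14.1] [ 4.6 53.2] 83.5 z 0.0484
cheek 35 [558.4 -52.6] [ 5.  53.1] 83.8 z 0.0497
side deck 1221 [556.9 -47.4] [119.5 140.7] 83.5 z 0.0124
cheek 78 [560.3 -15.1] [11.4 53.4] 85.1 z 0.0459
cheek 79 [555.7 -54.4] [12.6 52.5] 83.5 z 0.0454
```

>>> {"fn": "send_rows", "kwargs": {"deltas": [[-41.6, 15.2, 0.8, 0], [-41.6, 15.2, 0.8, 0], [-41.6, 15.2, 0.8, 0], [-41.6, 15.2, 0.8, 0], [-41.6, 15.2, 0.8, 0]]}}

```text
t: 17.45
eef_pos: [0.5453, -0.059, 0.1261]
tool_rot: [-179.9, -0.0, 82.6]
contact_force: [0.5, -0.0, -1.0]
grip_width: 0.706
gripper_force: 20.0
```

>>> {"fn": "send_rows", "kwargs": {"deltas": [[-41.6, 15.2, 0.8, 0], [0, 0, 0, 0], [0, 0, 0, 0], [0, 0, 0, 0], [0, 0, 0, 0]]}}

```text
t: 17.95
eef_pos: [0.5547, -0.099, 0.1258]
tool_rot: [-179.9, -0.0, 82.7]
contact_force: [-0.9, -1.1, -1.7]
grip_width: 0.71
gripper_force: 20.0
```

```bash
python3 - <<'E'
from look import *
s=arm.state(); print(s["eef_pos"],s["tool_rot"],s["grip_width"],s["t"])
p,d,P=edges("pics/w7.png"); np.save("w7.npy",P)
z=P[...,2]; near=(d>0)&(abs(P[...,0]-.557)<.12)&(P[...,1]<.05)
for lo,hi in((-.033,0.02),(-.07,-.036)):
    m=near&(z>.043)&(z<.053)&(P[...,1]>lo)&(P[...,1]<hi)&(abs(P[...,0]-.557)<.045); rect(P[m],"cheek top")
m=near&(abs(z-.012)<.005); rect(P[cv2.morphologyEx(m.astype(np.uint8),2,np.ones((3,3)))>0],"deck")
for th,zz in(("bay",.012),("cheek",.048)):
    for r in arm.spot_point("wrist",th)[:1]: print(th,r["score"],onz(r["point"],zz,"wrist"))
print("bench z",np.median(z[(d>0)&(abs(z)<.008)]), "deck z",np.median(z[m]))
E
```

```text
[ 0.5547127  -0.09897234  0.125802  ] [-1.79911450e+02 -3.57874703e-02  8.27098894e+01] 0.7102979193409367 17.95
cheek top 641 [564.4 -15.9] [ 5.1 55.4] 83.8 z 0.0477
cheek top 586 [559.7 -54.6] [ 5.2 55.3] 83.8 z 0.0476
deck 22985 [561.  -46.7] [110.3 140.5] 83.7 z 0.012
bay 0.81 [ 0.56147985 -0.03505554  0.012     ]
cheek 0.77 [ 0.56519098 -0.01558142  0.048     ]
bench z 1.349266178034342e-05 deck z 0.012026472015860363
```

View pics/w7.png

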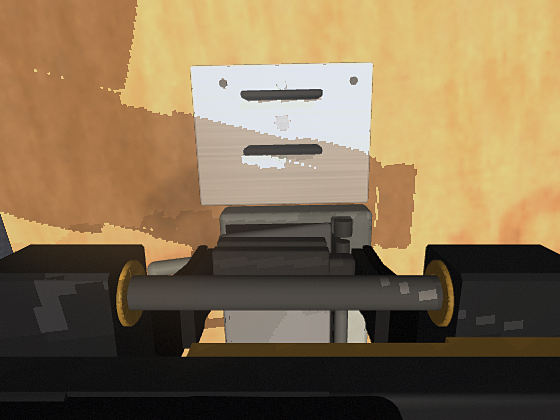

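```bash
python3 - <<'E'
from look import *
plan((.5621,-.0349,.126,83.6),(.5621,-.0349,.05,83.6))
E
```

```text
to [ 5.621e-01 -3.490e-02  1.260e-01  8.360e+01]
   [[32.4, -0.7, 0.1, -0.0077], [32.4, -0.5, 0.1, -0.0077]]
to [ 5.621e-01 -3.490e-02  5.000e-02  8.360e+01]
   [[0.0, 0.0, 38.0, -0.0], [0.0, 0.0, 38.0, -0.0]]
```

>>> {"fn": "send_rows", "kwargs": {"deltas": [[32.4, -0.6, 0, -0.008], [32.4, -0.6, 0, -0.008], [0, 0, 36, 0], [0, 0, 30, 0], [0, 0, 10, 0]]}}

```text
t: 18.6
eef_pos: [0.5603, -0.0347, 0.0478]
tool_rot: [-179.7, -0.0, 83.6]
contact_force: [-0.3, 0.1, -0.3]
grip_width: 0.71
gripper_force: 20.0
```

>>> {"fn": "send_rows", "kwargs": {"deltas": [[0, 0, 0, 0], [0, 0, 0, 0], [0, 0, 0, 0]]}}

```text
t: 18.9
eef_pos: [0.5637, -0.0367, 0.0516]
tool_rot: [179.8, 0.0, 83.5]
contact_force: [0.6, -0.4, 0.6]
grip_width: 0.713
gripper_force: 20.0
```

```bash
python3 - <<'E'
from look import *
s=arm.state(); print(s["eef_pos"],s["tool_rot"],s["t"])
plan((.5621,-.0349,.035,83.6))
E
```

```text
[ 0.56369406 -0.03666384  0.05155256] [1.79832610e+02 2.32155904e-02 8.35132459e+01] 18.9
to [ 5.621e-01 -3.490e-02  3.500e-02  8.360e+01]
   [[1.6, -1.8, 16.6, -0.0015]]
```

Still ringing; let it settle.

>>> {"fn": "send_rows", "kwargs": {"deltas": [[0, 0, 0, 0], [0, 0, 0, 0], [0, 0, 0, 0], [0, 0, 0, 0], [0, 0, 0, 0]]}}

```text
t: 19.4
eef_pos: [0.5625, -0.0363, 0.0502]
tool_rot: [180.0, 0.0, 83.5]
contact_force: [1.2, 0.3, -0.4]
grip_width: 0.708
gripper_force: 20.0
```

```bash
python3 - <<'E'
from look import *
s=arm.state(); print(s["eef_pos"],s["tool_rot"],s["t"])
plan((.5621,-.0349,.02,83.6))
E
```

```text
[ 0.56246274 -0.03627036  0.05023667] [1.79994513e+02 1.08811818e-03 8.35237094e+01] 19.4
to [ 5.621e-01 -3.490e-02  2.000e-02  8.360e+01]
   [[1.3, -0.5, 30.2, -0.0013]]
```

>>> {"fn": "send_rows", "kwargs": {"deltas": [[1.3, -0.4, 8, 0], [0, 0, 12, 0], [0, 0, 12, 0], [0, 0, 10, 0], [0, 0, 0, 0]]}}

```text
t: 19.9
eef_pos: [0.5606, -0.0345, 0.0059]
tool_rot: [-179.8, -0.0, 83.5]
contact_force: [-1.2, 1.2, 0.2]
grip_width: 0.712
gripper_force: 20.0
```

>>> {"fn": "send_rows", "kwargs": {"deltas": [[0, 0, 5, 0], [0, 0, 3, 0], [0, 0, 3, 0], [0, 0, 0, 0], [0, 0, 0, 0]]}}

```text
t: 20.4
eef_pos: [0.5623, -0.0349, -0.0027]
tool_rot: [180.0, 0.0, 83.5]
contact_force: [0.6, -0.3, 0.1]
grip_width: 0.711
gripper_force: 20.0
```

>>> {"fn": "send_rows", "kwargs": {"deltas": [[0, 0, 2, 0], [0, 0, 1.5, 0], [0, 0, 0, 0], [0, 0, 0, 0]]}}

```text
t: 20.8
eef_pos: [0.5622, -0.0349, -0.0063]
tool_rot: [180.0, 0.0, 83.5]
contact_force: [0.3, 0.5, -0.2]
grip_width: 0.713
gripper_force: 20.0
```

>>> {"fn": "send_rows", "kwargs": {"deltas": [[0, 0, 0.7, 0], [0, 0, 0, 0], [0, 0, 0, 0]]}}

```text
t: 21.1
eef_pos: [0.5623, -0.0349, -0.0068]
tool_rot: [180.0, 0.0, 83.5]
contact_force: [-0.4, 0.5, 3.1]
grip_width: 0.713
gripper_force: 20.0
```

>>> {"fn": "send_rows", "kwargs": {"deltas": [[0, 0, 0, 0], [0, 0, 0, 0], [0, 0, 0, 0], [0, 0, 0, 0]], "hand": 95}}

```text
t: 21.5
eef_pos: [0.5621, -0.0349, -0.0072]
tool_rot: [-180.0, -0.0, 83.5]
contact_force: [-0.5, 0.5, 0.5]
grip_width: 0.929
gripper_force: 0.0
```

>>> {"fn": "send_rows", "kwargs": {"deltas": [[0, 0, -20, 0], [0, 0, -35, 0], [0, 0, -45, 0], [0, 0, -45, 0], [0, 0, -5, 0]]}}

```text
t: 22.0
eef_pos: [0.5662, -0.0358, 0.1486]
tool_rot: [179.3, 0.1, 83.5]
contact_force: [0.8, 0.7, 0.6]
grip_width: 0.952
gripper_force: 0.0
```

>>> {"fn": "send_rows", "kwargs": {"deltas": [[-30, 0, 0, 0], [-40, 0, 0, 0], [0, 0, 0, 0], [0, 0, 0, 0], [0, 0, 0, 0]], "hand": 36}}

```text
t: 22.5
eef_pos: [0.5537, -0.1035, 0.1423]
tool_rot: [-179.9, -0.1, 83.5]
contact_force: [-0.2, 0.8, -1.0]
grip_width: 0.582
gripper_force: 0.0
```

```bash
python3 - <<'E'
from look import *
s=arm.state(); print(s["eef_pos"],s["tool_rot"],s["grip_width"],s["t"])
p,d,P=edges("pics/w8.png")
for r in arm.trace("wrist","block")[:1]: q=P[r["region"]&(d>0)]; rect(q[(q[:,2]>.015)&(q[:,2]<.036)],r["score"])
q=P[(d>0)&(P[...,2]>.029)&(P[...,2]<.035)&(abs(P[...,0]-.562)<.04)&(abs(P[...,1]+.035)<.0165)]; rect(q,"top face")
for n in("top","side"):
    p,d=arm.get_image(n);P=cloud(d,n)
    for r in arm.spot_point(n,"bar")[:1]: print(n,"bar",r)
    for r in arm.trace(n,"screen")[:1]:
        q=P[r["region"]&(d>0)]; a=np.radians(-6.4); X=np.array([np.cos(a),np.sin(a),0]);Y=np.array([-np.sin(a),np.cos(a),0])
        H=np.stack([(q-[.5621,-.0353,0])@X,(q-[.5621,-.0353,0])@Y,q[:,2]],1); print(n,np.percentile(H,[1,5,50,95,99],axis=0).round(4).tolist())
    np.save(n+"1.npy",P)
    q=P.reshape(-1,3); q=q[(np.abs(q[:,0]-.47)<.03)&(q[:,1]<-.1)&(q[:,1]>-.22)&(q[:,2]>.07)&(q[:,2]<.11)]; rect(q,"barpts"); print(q[:,2].max() if len(q) else 0)
E
```

```text
[ 0.55369572 -0.1035462   0.14230662] [-1.79908195e+02 -5.32272445e-02  8.35324519e+01] 0.5817230178627583 22.5
0.95 2754 [563.3 -35.6] [27.9 62. ] 83.6 z 0.0317
top face 2611 [562.9 -34.5] [32.3 61.3] 87.2 z 0.032
top bar {'point': [378.1, 210.9], 'score': 0.61}
top [[-0.0767, -0.1906, 0.0743], [-0.0623, -0.1905, 0.0745], [-0.0357, -0.1892, 0.0772], [-0.0297, -0.1827, 0.09], [-0.0287, -0.18, 0.093]]
barpts 44 [ 466.8 -191.1] [36.2 76. ] 27.4 z 0.0906
0.09819298766768418
side bar {'point': [350.4, 192.1], 'score': 0.86}
side [[-0.0901, -0.1945, 0.0326], [-0.0857, -0.1831, 0.0526], [-0.0185, -0.1273, 0.0692], [0.0258, -0.0739, 0.0922], [0.0308, -0.0703, 0.0951]]
barpts 211 [ 480.2 -161. ] [106.6  49. ] 83.7 z 0.0874
0.09772250495574394
```

```bash
cat >> h.py <<'E'
A=np.radians(-6.35); B=np.array([.5621,-.0353,0]); RX=np.array([np.cos(A),np.sin(A),0]);RY=np.array([-np.sin(A),np.cos(A),0])
def rf(q): q=np.asarray(q)-B; return np.stack([q@RX,q@RY,q[...,2]],-1)
def wf(x,y,z): return B+x*RX+y*RY+np.array([0,0,z])
E
python3 - <<'E'
from h import *
for n in("top","side"):
    q=rf(np.load(n+"0.npy")).reshape(-1,3)
    k=q[(q[:,1]<-.09)&(q[:,1]>-.19)&(q[:,0]<-.07)&(q[:,0]>-.12)&(q[:,2]>.07)&(q[:,2]<.12)]
    print(n,"bar",len(k),np.median(k,0).round(4),np.percentile(k,[3,97],axis=0).round(4).tolist())
    k=q[(q[:,1]<-.09)&(q[:,1]>-.19)&(q[:,0]>-.04)&(q[:,0]<.02)&(q[:,2]>.05)&(q[:,2]<.12)]
    f=np.polyfit(k[:,0],k[:,2],1); print("panel slope deg",np.degrees(np.arctan(-f[0])),"z at .042",np.polyval(f,.042),len(k))
E
```

```text
top bar 134 [-0.0838 -0.1404  0.0934] [[-0.0895, -0.1816, 0.0863], [-0.0723, -0.0917, 0.0978]]
panel slope deg 19.46182873558876 z at .042 0.05005574406181905 718
side bar 105 [-0.0866 -0.1414  0.0924] [[-0.0919, -0.1782, 0.0855], [-0.0726, -0.0915, 0.097]]
panel slope deg 18.79553494152214 z at .042 0.04918506250957416 481
```

```bash
python3 - <<'E'
from h import *
w=wf(-.0845,-.140,0); plan((w[0],w[1],.142,83.65),(w[0],w[1],.0515,83.65))
E
```

```text
to [ 0.4626 -0.1651  0.142  83.65  ]
   [[-23.7, -28.1, 0.3, -0.0005], [-23.6, -28.1, 0.3, -0.0005], [-23.6, -28.1, 0.3, -0.0005]]
to [ 4.626e-01 -1.651e-01  5.150e-02  8.365e+01]
   [[0.0, 0.0, 45.2, -0.0], [0.0, 0.0, 45.2, -0.0]]
```

>>> {"fn": "send_rows", "kwargs": {"deltas": [[-23.7, -28, 0, 0], [-23.7, -28, 0, 0], [-23.7, -28, 0, 0], [0, 0, 0, 0], [0, 0, 0, 0]], "hand": 40}}

```text
t: 23.4
eef_pos: [0.4628, -0.1661, 0.1432]
tool_rot: [179.9, 0.0, 83.4]
contact_force: [0.2, 0.4, -0.1]
grip_width: 0.403
gripper_force: 0.0
```

>>> {"fn": "send_rows", "kwargs": {"deltas": [[0, 0, 0, 0], [0, 0, 20, 0], [0, 0, 20, 0], [0, 0, 10, 0], [0, 0, 0, 0]]}}

```text
t: 23.9
eef_pos: [0.4627, -0.1646, 0.0917]
tool_rot: [-179.9, -0.1, 83.6]
contact_force: [-0.3, -0.3, -0.6]
grip_width: 0.402
gripper_force: 0.0
```

```bash
python3 - <<'E'
from look import *
s=arm.state(); print(s["eef_pos"],s["tool_rot"],s["grip_width"],s["t"],"rf",rf(s["eef_pos"]))
p,d,P=edges("pics/w9.png"); q=rf(P)
k=(d>0)&(q[...,1]<-.09)&(q[...,1]>-.185)&(q[...,0]<-.07)&(q[...,0]>-.12)&(q[...,2]>.078)&(q[...,2]<.1)
print(k.sum(), np.median(q[k],0) if k.sum() else 0, np.percentile(q[k],[3,97],axis=0).round(4).tolist() if k.sum() else 0)
E
```

```text
[ 0.4626786  -0.16463737  0.09171959] [-1.79859726e+02 -7.42116726e-02  8.36000398e+01] 0.4021080543000039 23.9 rf [-0.0845065  -0.13954003  0.09171959]
2798 [-0.08278634 -0.12317364  0.09294437] [[-0.088, -0.1815, 0.0893], [-0.0725, -0.0912, 0.0947]]
```

View pics/w9.png

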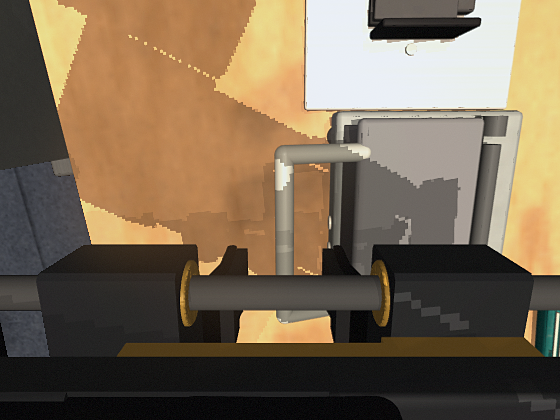

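>>> {"fn": "send_rows", "kwargs": {"deltas": [[0, 1, 20, 0], [0, 0, 20, 0], [0, 0, 0, 0], [0, 0, 0, 0]]}}

```text
t: 24.35
eef_pos: [0.4644, -0.1659, 0.0536]
tool_rot: [180.0, 0.0, 83.5]
contact_force: [0.5, 0.3, -0.4]
grip_width: 0.402
gripper_force: 0.0
```

>>> {"fn": "send_rows", "kwargs": {"deltas": [[0, 0, 0, 0], [0, 0, 0, 0], [0, 0, 0, 0], [0, 0, 0, 0], [0, 0, 0, 0]], "hand": 0, "force": 35}}

```text
t: 24.85
eef_pos: [0.4621, -0.1651, 0.053]
tool_rot: [-179.8, -0.0, 83.6]
contact_force: [-3.6, -0.8, 0.7]
grip_width: 0.1
gripper_force: 35.0
```

```bash
python3 - <<'E'
from h import *
s=arm.state(); e=rf(s["eef_pos"]); print(e,s["grip_width"],s["gripper_force"],s["contact_force"])
th0=19.
for tgt,n in((105,19),(110,20)):
    t=np.radians(np.linspace(th0,tgt,n+1)); x=-.135*np.cos(t);z=.135*np.sin(t)
    print(tgt,[[0,round(a*1000,1),round(-b*1000,1),0] for a,b in zip(np.diff(x),np.diff(z))])
E
```

```text
[-0.08501712 -0.14007285  0.05295955] 0.10038065782958588 35.00076949596405 [-3.56397429 -0.80751691  0.69456636]
105 [[0, np.float64(3.9), np.float64(-9.9), 0], [0, np.float64(4.6), np.float64(-9.6), 0], [0, np.float64(5.4), np.float64(-9.2), 0], [0, np.float64(6.1), np.float64(-8.8), 0], [0, np.float64(6.8), np.float64(-8.2), 0], [0, np.float64(7.4), np.float64(-7.7), 0], [0, np.float64(8.0), np.float64(-7.1), 0], [0, np.float64(8.5), np.float64(-6.4), 0], [0, np.float64(9.0), np.float64(-5.7), 0], [0, np.float64(9.4), np.float64(-5.0), 0], [0, np.float64(9.8), np.float64(-4.2), 0], [0, np.float64(10.1), np.float64(-3.5), 0], [0, np.float64(10.3), np.float64(-2.7), 0], [0, np.float64(10.5), np.float64(-1.8), 0], [0, np.float64(10.6), np.float64(-1.0), 0], [0, np.float64(10.7), np.float64(-0.2), 0], [0, np.float64(10.6), np.float64(0.7), 0], [0, np.float64(10.6), np.float64(1.5), 0], [0, np.float64(10.4), np.float64(2.4), 0]]
110 [[0, np.float64(3.9), np.float64(-10.0), 0], [0, np.float64(4.7), np.float64(-9.6), 0], [0, np.float64(5.4), np.float64(-9.2), 0], [0, np.float64(6.1), np.float64(-8.8), 0], [0, np.float64(6.8), np.float64(-8.3), 0], [0, np.float64(7.4), np.float64(-7.7), 0], [0, np.float64(8.0), np.float64(-7.1), 0], [0, np.float64(8.6), np.float64(-6.4), 0], [0, np.float64(9.1), np.float64(-5.7), 0], [0, np.float64(9.5), np.float64(-5.0), 0], [0, np.float64(9.8), np.float64(-4.2), 0], [0, np.float64(10.2), np.float64(-3.4), 0], [0, np.float64(10.4), np.float64(-2.6), 0], [0, np.float64(10.6), np.float64(-1.8), 0], [0, np.float64(10.7), np.float64(-0.9), 0], [0, np.float64(10.7), np.float64(-0.1), 0], [0, np.float64(10.7), np.float64(0.8), 0], [0, np.float64(10.6), np.float64(1.6), 0], [0, np.float64(10.4), np.float64(2.4), 0], [0, np.float64(10.2), np.float64(3.3), 0]]
```

>>> {"fn": "send_rows", "kwargs": {"deltas": [[0, 3.9, -9.9, 0], [0, 4.6, -9.6, 0], [0, 5.4, -9.2, 0], [0, 6.1, -8.8, 0], [0, 6.8, -8.2, 0]]}}

```text
t: 25.35
eef_pos: [0.485, -0.1669, 0.0969]
tool_rot: [-179.3, -0.2, 83.6]
contact_force: [-8.3, -1.1, -6.6]
grip_width: 0.104
gripper_force: 35.0
```

>>> {"fn": "send_rows", "kwargs": {"deltas": [[0, 7.4, -7.7, 0], [0, 8, -7.1, 0], [0, 8.5, -6.4, 0], [0, 9, -5.7, 0], [0, 9.4, -5, 0]]}}

```text
t: 25.85
eef_pos: [0.5213, -0.1709, 0.1295]
tool_rot: [-178.5, -0.2, 83.7]
contact_force: [-20.8, 0.3, 16.3]
grip_width: 0.099
gripper_force: 35.0
```

>>> {"fn": "send_rows", "kwargs": {"deltas": [[0, 9.8, -4.2, 0], [0, 10.1, -3.5, 0], [0, 10.3, -2.7, 0], [0, 10.5, -1.8, 0], [0, 10.6, -1, 0]]}}

```text
t: 26.35
eef_pos: [0.5796, -0.1787, 0.1457]
tool_rot: [-179.5, -0.0, 83.6]
contact_force: [-8.6, 0.9, 13.1]
grip_width: 0.101
gripper_force: 35.0
```

>>> {"fn": "send_rows", "kwargs": {"deltas": [[0, 10.7, -0.2, 0], [0, 10.6, 0.7, 0], [0, 10.6, 1.5, 0], [0, 10.4, 2.4, 0], [0, 0, 0, 0]]}}

```text
t: 26.85
eef_pos: [0.6243, -0.1836, 0.1399]
tool_rot: [-179.8, -0.0, 83.6]
contact_force: [-4.5, 1.6, 7.2]
grip_width: 0.099
gripper_force: 35.0
```

>>> {"fn": "send_rows", "kwargs": {"deltas": [[0, 5.7, 1.7, 0], [0, 5.6, 1.9, 0], [0, 0, 0, 0], [0, 0, 0, 0], [0, 0, 0, 0]]}}

```text
t: 27.35
eef_pos: [0.6345, -0.1847, 0.1364]
tool_rot: [-179.7, -0.0, 83.6]
contact_force: [-4.9, 0.9, 6.9]
grip_width: 0.104
gripper_force: 35.0
```

```bash
cat > ang.py <<'E'
from h import *
def meas(names=("side","top")):
    s=arm.state(); e=rf(s["eef_pos"]); dx,dz=e[0]-.042,e[2]+.036-.045
    print("t",s["t"],"tcp rf",e.round(4),"angle from TCP",np.degrees(np.arctan2(dz,-dx)).round(1),"r",np.hypot(dx,dz).round(4),"F",s["contact_force"].round(1),s["grip_width"].round(3))
    for n in names:
        p,d=arm.get_image(n); q=rf(cloud(d,n)); out=[]
        for r in arm.trace(n,"screen")[:1]:
            m=cv2.erode(r["region"].astype(np.uint8),np.ones((3,3)))>0
            k=q[m&(d>0)]; k=k[(k[:,1]<-.085)&(k[:,1]>-.19)&(k[:,2]>.055)&(k[:,2]<.13)&(abs(k[:,0]-.05)<.06)]
            if len(k)>30:
                for _ in range(4):
                    f=np.polyfit(k[:,2],k[:,0],1); res=k[:,0]-np.polyval(f,k[:,2]); k=k[abs(res)<max(.003,2*res.std())]
                print(n,"panel",90+np.degrees(np.arctan(f[0])).round(2),"n",len(k),"std",res.std().round(4),"x at .045",np.polyval(f,.045).round(4))
            else: print(n,len(k))
        cv2.imwrite(f"pics/{n}_last.png",p[:,:,::-1])
E
python3 -c "
from ang import *; meas()"
```

```text
Traceback (most recent call last):
  File "ang.py", line 4, in meas
    print("t",s["t"],"tcp rf",e.round(4),"angle from TCP",np.degrees(np.arctan2(dz,-dx)).round(1),"r",np.hypot(dx,dz).round(4),"F",s["contact_force"].round(1),s["grip_width"].round(3))
                                                                                                                                                               ^^^^^^^^^^^^^^^^^^^^^
AttributeError: 'float' object has no attribute 'round'
```

```bash
sed -i 's/s\["grip_width"\].round(3)/round(s["grip_width"],3)/' ang.py; python3 -c "
from ang import *; meas()"
```

```text
t 27.35 tcp rf [ 0.0885 -0.1405  0.1364] angle from TCP 110.0 r 0.1356 F [-4.9  0.9  6.9] 0.104
side panel 109.48 n 381 std 0.0012 x at .045 0.0358
top 0
```

>>> {"fn": "send_rows", "kwargs": {"deltas": [[0, 0, 0, 0], [0, 0, 0, 0], [0, 0, 0, 0], [0, 0, 0, 0], [0, 0, 0, 0]], "hand": 45}}

```text
t: 28.05
eef_pos: [0.6371, -0.1855, 0.1356]
tool_rot: [180.0, 0.0, 83.5]
contact_force: [-2.4, -0.0, 1.2]
grip_width: 0.421
gripper_force: 1.1
```

```bash
python3 -c "
from ang import *; meas(('side','top'))
a=cv2.imread('pics/side_last.png')[100:260,250:390]; b=cv2.imread('pics/top_last.png')[150:290,290:410]
cv2.imwrite('pics/c10.png',np.hstack([cv2.resize(a,(400,457)),cv2.resize(b,(390,457))]))"
```

```text
t 28.05 tcp rf [ 0.0911 -0.141   0.1356] angle from TCP 111.2 r 0.1358 F [-2.4 -0.   1.2] 0.421
side panel 104.86 n 310 std 0.0011 x at .045 0.0358
top 0
```

View pics/c10.png

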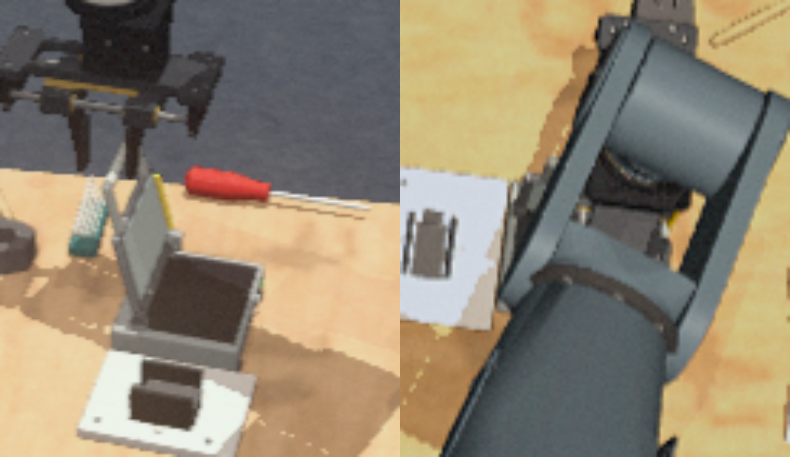

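>>> {"fn": "send_rows", "kwargs": {"deltas": [[0, -3, 0, 0], [0, -3, 0, 0], [0, 0, 0, 0], [0, 0, 0, 0], [0, 0, 0, 0]], "hand": 75}}

```text
t: 28.75
eef_pos: [0.6311, -0.1848, 0.1358]
tool_rot: [180.0, 0.0, 83.5]
contact_force: [-0.4, 0.7, 0.5]
grip_width: 0.733
gripper_force: 0.0
```

```bash
python3 -c "
from ang import *; meas(('side',)); print(arm.state()['gripper_force'])"
```

```text
t 28.75 tcp rf [ 0.0851 -0.1409  0.1358] angle from TCP 108.8 r 0.1339 F [-0.4  0.7  0.5] 0.733
side panel 101.41 n 280 std 0.0009 x at .045 0.0359
0.0
```

>>> {"fn": "send_rows", "kwargs": {"deltas": [[0, -8, -3, 0], [0, -8, -2.5, 0], [0, 0, 0, 0], [0, 0, 0, 0], [0, 0, 0, 0]], "hand": 45}}

```text
t: 29.35
eef_pos: [0.615, -0.183, 0.1415]
tool_rot: [180.0, 0.0, 83.5]
contact_force: [-0.5, -0.6, 0.9]
grip_width: 0.464
gripper_force: 0.0
```

>>> {"fn": "send_rows", "kwargs": {"deltas": [[0, 0, 0, 0], [0, 0, 0, 0], [0, 0, 0, 0], [0, 0, 0, 0], [0, 0, 0, 0]], "hand": 0}}

```text
t: 29.85
eef_pos: [0.6151, -0.1829, 0.1413]
tool_rot: [180.0, 0.0, 83.5]
contact_force: [0.0, 0.1, -1.5]
grip_width: 0.102
gripper_force: 35.0
```

```bash
python3 -c "
from ang import *; meas(('side',)); print(arm.state()['gripper_force'])"
```

```text
t 29.85 tcp rf [ 0.069  -0.1409  0.1413] angle from TCP 101.5 r 0.135 F [ 0.   0.1 -1.5] 0.102
side panel 101.14 n 247 std 0.0009 x at .045 0.0358
34.99879539012909
```

>>> {"fn": "send_rows", "kwargs": {"deltas": [[0, 5.6, 1.3, 0], [0, 5.6, 1.5, 0], [0, 5.5, 1.8, 0], [0, 5.4, 2, 0], [0, 5.3, 2.2, 0]]}}

```text
t: 30.45
eef_pos: [0.6404, -0.1857, 0.1329]
tool_rot: [-179.7, -0.0, 83.6]
contact_force: [-6.5, 1.7, 6.7]
grip_width: 0.1
gripper_force: 35.0
```

>>> {"fn": "send_rows", "kwargs": {"deltas": [[0, 0, 0, 0], [0, 0, 0, 0], [0, 0, 0, 0]]}}

```text
t: 30.75
eef_pos: [0.6405, -0.1858, 0.1328]
tool_rot: [-179.8, -0.0, 83.6]
contact_force: [-5.8, 0.6, 6.2]
grip_width: 0.1
gripper_force: 35.0
```

```bash
python3 -c "
from ang import *; meas(('side',))"
```

```text
t 30.75 tcp rf [ 0.0946 -0.1409  0.1328] angle from TCP 113.0 r 0.1345 F [-5.8  0.6  6.2] 0.1
side panel 112.58 n 386 std 0.0012 x at .045 0.0354
```

>>> {"fn": "send_rows", "kwargs": {"deltas": [[0, 1.8, 0.7, 0], [0, 0, 0, 0], [0, 0, 0, 0]]}}

```text
t: 31.15
eef_pos: [0.6421, -0.1859, 0.1321]
tool_rot: [-179.7, -0.0, 83.6]
contact_force: [-4.9, -0.4, 6.7]
grip_width: 0.103
gripper_force: 35.0
```

>>> {"fn": "send_rows", "kwargs": {"deltas": [[0, 0, 0, 0], [0, 0, 0, 0], [0, 0, 0, 0], [0, 0, 0, 0], [0, 0, 0, 0]], "hand": 85}}

```text
t: 31.65
eef_pos: [0.6445, -0.1863, 0.1316]
tool_rot: [179.9, -0.0, 83.5]
contact_force: [-1.3, 0.9, 1.5]
grip_width: 0.472
gripper_force: 0.7
```

>>> {"fn": "send_rows", "kwargs": {"deltas": [[0, 0, 0, 0], [0, 0, 0, 0], [0, 0, 0, 0], [0, 0, 0, 0], [0, 0, 0, 0]]}}

```text
t: 32.15
eef_pos: [0.6441, -0.1862, 0.1317]
tool_rot: [180.0, 0.0, 83.5]
contact_force: [-0.7, 0.3, 0.9]
grip_width: 0.835
gripper_force: 0.0
```

```bash
python3 -c "
from ang import *; meas(('side','side')); print(arm.state()['gripper_force'])"
```

```text
t 32.15 tcp rf [ 0.0982 -0.1409  0.1317] angle from TCP 114.6 r 0.135 F [-0.7  0.3  0.9] 0.835
side panel 105.19 n 308 std 0.0011 x at .045 0.0355
side panel 104.69 n 309 std 0.001 x at .045 0.0359
0.0
```

>>> {"fn": "send_rows", "kwargs": {"deltas": [[0, -5, 0, 0], [0, -5, 0, 0], [0, 0, 0, 0], [0, 0, -10, 0], [0, 0, -20, 0]]}}

```text
t: 32.85
eef_pos: [0.6328, -0.1846, 0.1609]
tool_rot: [-179.8, -0.1, 83.5]
contact_force: [0.5, -0.5, 0.1]
grip_width: 0.852
gripper_force: 0.0
```

>>> {"fn": "send_rows", "kwargs": {"deltas": [[0, 0, -30, 0], [0, 0, -40, 0], [0, -40, -30, 0], [0, -45, 0, 0], [0, -45, 0, 0]]}}

```text
t: 33.35
eef_pos: [0.5045, -0.1707, 0.2639]
tool_rot: [179.8, 0.1, 83.6]
contact_force: [-0.2, -0.3, 0.2]
grip_width: 0.849
gripper_force: 0.0
```

>>> {"fn": "send_rows", "kwargs": {"deltas": [[0, -45, 0, 0], [0, 0, 0, 0], [0, 0, 0, 0], [0, 0, 0, 0], [0, 0, 0, 0]]}}

```text
t: 33.85
eef_pos: [0.4618, -0.1661, 0.2622]
tool_rot: [179.9, 0.0, 83.5]
contact_force: [-0.2, 0.2, 0.5]
grip_width: 0.849
gripper_force: 0.0
```

```bash
python3 -c "
from ang import *; meas(('side','side'))
for n in ('side','top'):
    p,d=arm.get_image(n); q=rf(cloud(d,n))
    if n=='side':
        g=q[(p[...,0]>150)&(p[...,1]>120)&(p[...,2]<60)&(q[...,1]<-.2)&(q[...,1]>-.25)&(q[...,2]>.05)&(q[...,2]<.12)&(abs(q[...,0]-.05)<.05)]
        print('gauge',len(g),90+np.degrees(np.arctan(np.polyfit(g[:,2],g[:,0],1)[0])) if len(g)>5 else '')
    for th in ('bar','gauge'):
        for r in arm.spot_point(n,th)[:1]:
            u,v=map(int,np.round(r['point'])); print(n,th,round(r['score'],2),rf(onz(r['point'],.175 if th=='bar' else .105,n)).round(3))
    for r in arm.trace(n,'block')[:1]: k=q[r['region']&(d>0)]; print('block',np.median(k,0).round(4))
"
```

```text
t 33.85 tcp rf [-0.0853 -0.1411  0.2622] angle from TCP 63.3 r 0.2834 F [-0.2  0.2  0.5] 0.849
side panel 104.9 n 322 std 0.0011 x at .045 0.0358
side panel 105.05 n 298 std 0.001 x at .045 0.0357
gauge 7 105.93170567559564
side bar 0.82 [ 0.073 -0.13   0.175]
side gauge 0.89 [ 0.061 -0.222  0.105]
block [-0.0056 -0.0067  0.0326]
top bar 0.73 [0.138 0.309 0.175]
top gauge 0.83 [ 0.065 -0.205  0.105]
block [-0.0034  0.0016  0.0326]
```

```bash
python3 -c "
from plant import arm; print(arm.sign_off())"
```

```text
the job is handed in; nothing more can be done
None
```

The job is handed in: the block sits flat in the bay, about 1 mm off its centre, and the released screen measures about 105 degrees open; the hand-in call gave no verdict.

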